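Sweep a cut-off through the spring flap of the scrap box

TASK

A small dark cut-off lies on the bed of the sawing board; clear it into the scrap box below. Press the box's self-closing flap down with one finger and, while that finger holds it open, push the cut-off off the end of the bed with the other finger so that it drops in, then let the flap spring shut. Only push the cut-off, do not pick it up, and leave the other things on the bench where they are.

Things in the scene. Friction and masses are not known exactly. Their poses are not given: they have to be found in the camera images.
- scrap_box: Sawing board on a scrap box, plywood, fixed: 134 (x) by 300 (y) by 135 mm high, clear window in its near side. Origin under its centre at bench level, z up, y along the board; the flap is at the -y end (the robot's right when unturned). Bed: flat top at z = 135 mm, 10 mm thick, full width, from y = +150 to -10 mm. The bin is one hollow space under flap and bed, floor at z = 12 mm.
- fence (a point): Middle of the fence's top face: box point (56, 74, 159) mm. The wooden fence stands 24 mm high on the far edge of the bed, x = +45 to +67 mm of the box, y = -2 to +150 mm, with two saw kerfs; the near side of the bed is open.
- bed_edge (a point): Middle of the bed's end edge: box point (0, -10, 135) mm, axes as the box's. Beyond it (-y) is the well, 108 mm wide, to y = -131 mm, shut by the flap; the rims beside it are level with the bed, the dark hinge plate at y = -136 to -150 mm is 3 mm higher. A block pushed over this edge while the flap is held down drops into the bin.
- flap_leaf (a joint): Angle of the flap, a sheet-metal plate 106 mm wide and 120 mm long, hinged at box y = -131, z = 131 mm (the end away from the bed); its free edge meets the bed's end. 0 = shut, level with the bed; grows as it swings down into the box, to 1.2 rad. A spring shuts it when let go (0.15 N m shut, 0.35 N m at 1 rad: some 2 to 10 N at a finger); the block's weight does not open it.
- flap_pad (a point): Top of the black rubber pad in the middle of the flap, 72 mm from the hinge line; moves with the flap.
- waste_block: The cut-off: a dark reddish-brown wooden block 34 x 60 x 34 mm, some 70 g, lying on the bed near the fence. Origin in the centre of its underside; own axes x and z 34 mm, y 60 mm. At the start its 60 mm side lies roughly across the bed (within 0.3 rad), its centre 35 to 73 mm from the bed's end.
- good_strip: Bystander: light wooden strip 40 x 150 x 20 mm, a good piece that is kept. Origin under its centre.
- tape_measure: Bystander: black tape measure 36 x 72 x 62 mm. Origin under its centre.
- nail_tin: Bystander: open steel tin of nails, 74 x 94 x 60 mm. Origin under its centre.
- screwdriver: Bystander: screwdriver with a green handle, 192 mm long. Origin under its centre.
- spring_clamp: Bystander: orange spring clamp lying flat, 67 x 117 x 22 mm. Origin under its centre.
There are look-alikes about, which are no part of the job. Several things have the shape of the waste_block; the one meant has the colours described above.

How it is judged:
By the outcome, as a careful person would: the job done as asked, in the order asked, and still so for the second after the job is handed in, with the robot touching nothing.
It also fails if it takes over 38 s, if anything falls off the work surface, if the arm or the gripper's body presses on something with over 40 N, if the wrist force passes 120 N, or if a joint passes its speed limit or range.

ROBOT

A 7-joint arm with a two-finger parallel gripper is mounted at the origin on a cart in front of the work surface, level with it; the furniture and walls round the work are solid. World frame = base frame: x ahead of the robot, y to its left, z up, the work surface at z = 0. Lengths are in m, angles in degrees, forces in N, time in s.
With the tool pointing down it reaches from about 0.425 to 0.825 m from the base axis. Payload 3.6 kg.
Tool frame: the origin (TCP) lies on the centre line of the jaws, within the pads' length; the fingertips stand 19 mm ahead of it and the grasp point (between the pads) is the TCP; z points along the fingers, y is the line along which they close (so a half turn about z gives the same grasp; the last joint's range is limited). The gripper opens to 85 mm and grips with 20 to 120 N. Pads are 22 mm wide; open, the fingers measure 114 mm over their backs; the gripper's body (76 mm by 85 mm) begins 54 mm behind the grasp point. The pads swing forward as they close: fully open they stand 13 mm farther back than shut.
Start: joints at [63.054, 35.231, -0.722, 81.555, 0.464, 63.22, -2.315], TCP at [0.279, -0.587, 0.25] pointing down, gripper open.
Joint ranges: [-178.69, 178.69], [-17.37, 117.87], [-77.05, 75.6], [15.02, 138.74], [-78.02, 258.01], [0.78, 113.62], [-162.83, 162.83]. Speed limits (degrees/s): [159.86, 159.86, 180, 180, 180, 180, 180].

INTERFACE

Orientations are given as [roll, pitch, yaw] about the fixed x, y, z axes, in that order (R = Rz(yaw) Ry(pitch) Rx(roll)).
In Python, from rig import get_obs, snapshot, camera_info, sign_off gives the robot as it stands.
- The arm moves only by the shell command python3 -m jog 'ROWS' [FORCE]. ROWS is JSON, a list of rows, each a list of 3 entries, a list of its own where there are three numbers: the shift along the tool's x, y, z in cm, then the turn, a rotation vector about the tool's x, y, z in rad, then the opening, from -1 (shut) to 1 (fully open). A call has 1 to 8 rows; each row is the pose to reach, as a shift and turn from the pose commanded when the call began, along the tool's axes at that moment; what a row does not reach only later rows make up. A row lasts 1/10 s, in which the tool goes at most 50 mm and 8.59 degrees, less where a joint would pass 70% of its speed; a pose out of reach is approached as far as the arm can. A call with a gripper value outside its range is refused whole. The fingers move at their own pace and stop on an object; FORCE is the grip in N (left out, the last holds). Time passes only in rows, so rows that repeat a pose let the fingers close. It gives the time, the measured TCP pose, the force, the opening and the grip force at its end, in the units of the state.
- get_obs(): the state, without advancing time (a new reading comes with each control period).
- snapshot(name): name is "side" or "top" or "wrist"; returns the picture (400x640x3 uint8, red, green, blue); there is no depth.
- camera_info(name): a dict with "K" (3x3 intrinsics, pixels), "eye" and "attitude" of the camera in the world; the wrist camera has in their place "T_tool_cam" (4x4, takes a point from camera to tool coordinates, whose origin is the TCP and whose axes are the flange's). Camera axes: x right, y up, looking along -z (the intrinsics and any distortion apply to the point x, -y, -z); pixel columns grow to the right and rows downward; lengths in m; the calibration is good to about 2 mm. The wrist camera is an equidistant fisheye: a pixel r from the principal point sees the ray r / f radians off the axis. A picture is of the moment at which its call begins: read the wrist's pose just before it. camera_info takes no time and is no camera call.
- sign_off(): hands the job in; it is judged then, once.
The state is a dict: "t": time; "joint_positions": joint angles; "joint_vel": joint speeds; "joint_torque": joint torques, N m; "ee_pos": TCP position; "orientation": TCP orientation; "wrist_force": force on the tool from outside, world axes, zero at the start; "wrist_torque": the same for the moment, N m; "grip_width": finger opening in m; "grip_force": force on a finger pad.
Only numpy, scipy, OpenCV 4.12 (cv2) and the standard library are available. Lean on these libraries where they do the work, as an engineer would, in place of code of your own. Each camera call takes 0.05 s, during which the arm holds its last target. There are 200 camera calls.

## Working session

There is one attempt and no reset: what is moved stays moved. The work goes in short steps, Python scripts to look and compute and a shell command to move; the robot and the scene stay as the last step left them, time stands still between calls to the robot, and variables do not carry over. Pictures are saved under pics/ and viewed, at most 10 in all, crops included, and the job is handed in when it is done.

```bash
mkdir -p pics
python3 - <<'E'
from rig import *
import cv2,numpy as np
np.set_printoptions(precision=4,suppress=True)
o=get_obs();print(o)
for n in("top","side","wrist"):
    im=snapshot(n);cv2.imwrite(f"pics/{n}0.png",im[:,:,::-1]);print(n,camera_info(n))
E
```

```text
{'t': 0.0, 'joint_positions': array([63.0537, 35.2919, -0.7248, 81.6416,  0.4655, 63.2207, -2.3149]), 'joint_vel': array([ 0.0006,  0.0181, -0.0204,  0.0745,  0.004 , -0.0063, -0.0678]), 'joint_torque': array([ -0.0008, -46.9224,   0.2592, -17.1041,   0.01  ,   0.0094,
        -0.    ]), 'ee_pos': array([ 0.2788, -0.5864,  0.2491]), 'orientation': array([-179.8488,    0.0024,   25.4339]), 'wrist_force': array([-0.2368,  0.0561, -0.4947]), 'wrist_torque': array([-0.0207, -0.0697,  0.0403]), 'grip_force': 0.0, 'grip_width': 0.08539518022306063}
top {'K': array([[373.4749,   0.    , 315.3706],
       [  0.    , 373.4749, 201.0223],
       [  0.    ,   0.    ,   1.    ]]), 'eye': array([0.4028, 0.1385, 1.1561]), 'attitude': array([  7.1886,   1.4709, -90.4821])}
side {'K': array([[418.1222,   0.    , 319.5818],
       [  0.    , 418.1222, 198.6146],
       [  0.    ,   0.    ,   1.    ]]), 'eye': array([ 0.5897, -0.8364,  0.845 ]), 'attitude': array([53.9963,  0.1174,  2.1821])}
wrist {'K': array([[309.7069,   0.    , 319.9846],
       [  0.    , 309.7069, 199.8433],
       [  0.    ,   0.    ,   1.    ]]), 'T_tool_cam': array([[ 0.0006,  0.9664,  0.257 ,  0.0648],
       [ 1.    , -0.0008,  0.0004, -0.001 ],
       [ 0.0006,  0.257 , -0.9664, -0.1235],
       [ 0.    ,  0.    ,  0.    ,  1.    ]])}
```

View pics/top0.png

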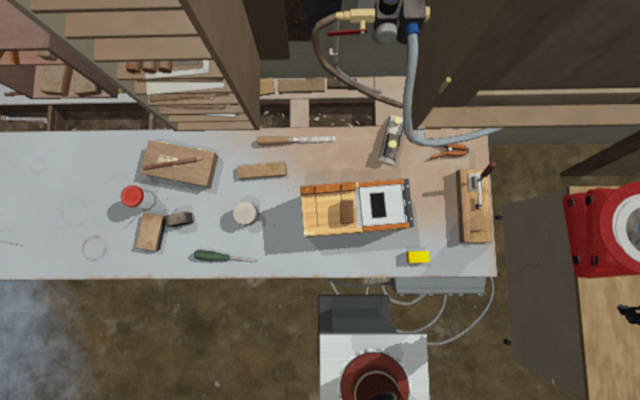

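View pics/side0.png

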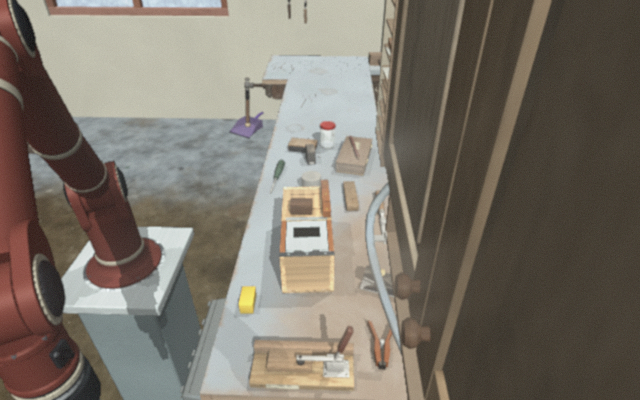

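The top view shows the box at about (300–412, 180–237), with the flap at its right end. The dark block is near (347, 213) and the pad near (378, 205). I'll zoom in on both views.

Run:
```python
import cv2,numpy as np
a=cv2.imread("pics/top0.png")[170:245,292:422];b=cv2.imread("pics/side0.png")[175:300,260:350]
a=cv2.resize(a,None,fx=6,fy=6,interpolation=cv2.INTER_CUBIC)[:, :780]
cv2.imwrite("pics/c1.png",a)
b=cv2.resize(b,None,fx=4.5,fy=4.5,interpolation=cv2.INTER_CUBIC)
cv2.imwrite("pics/c2.png",b)
```

```text
(no output)
```

View pics/c1.png

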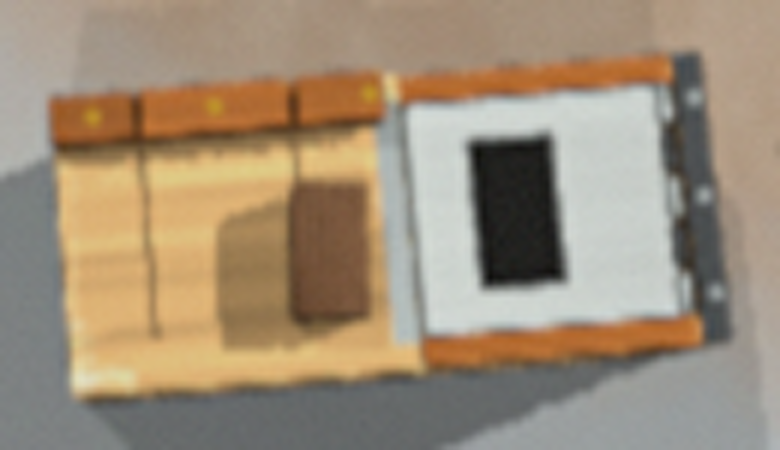

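View pics/c2.png

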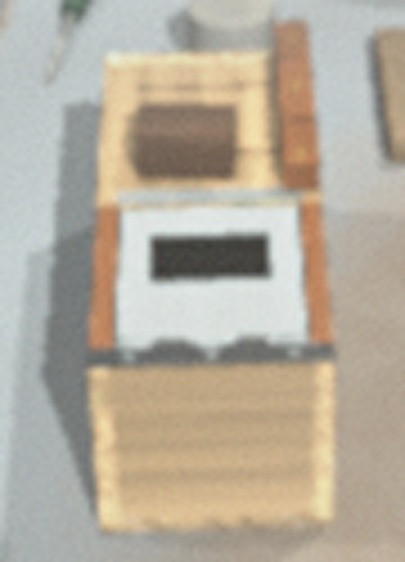

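The close-up shows the block's top face at crop (293–366, 183–320), next to the bed end. The pad is centred at (517, 210). The box corners used are (76, 397), (733, 340), (700, 52) and (50, 97).

```bash
cat > h.py <<'E'
import numpy as np
from rig import *
from scipy.spatial.transform import Rotation as R
np.set_printoptions(precision=4,suppress=True)
def cast(name,px,z):
    c=camera_info(name);K=c["K"];M=R.from_euler('xyz',c["attitude"],degrees=True).as_matrix()
    d=M@np.array([(px[0]-K[0,2])/K[0,0],-(px[1]-K[1,2])/K[1,1],-1]);e=np.array(c["eye"])
    return e+d*(z-e[2])/d[2]
def fit(b,w):
    b=np.array(b);w=np.array(w)[:,:2];bc=b.mean(0);wc=w.mean(0)
    H=(b-bc).T@(w-wc);th=np.arctan2(H[0,1]-H[1,0],H[0,0]+H[1,1])
    Rm=np.array([[np.cos(th),-np.sin(th)],[np.sin(th),np.cos(th)]]);t=wc-Rm@bc
    return th,t,w-(b@Rm.T+t)
E
python3 - <<'E'
from h import *
def run(name,off,s,box,blk,pad):
    f=lambda p:(off[0]+(p[0]+.5)/s-.5,off[1]+(p[1]+.5)/s-.5)
    th,t,r=fit([b[:2] for b,_ in box],[cast(name,f(p),b[2]) for b,p in box])
    print(name,np.degrees(th),t,"\n",r)
    Rm=np.array([[np.cos(th),-np.sin(th)],[np.sin(th),np.cos(th)]])
    for p in blk: w=cast(name,f(p),.169)[:2];print("blk",w,"box",Rm.T@(w-t))
    w=cast(name,f(pad),.137)[:2];print("pad",w,Rm.T@(w-t))
run("top",(292,170),6,[((-.067,.15,.135),(76,397)),((-.067,-.15,.138),(733,340)),((.067,-.15,.138),(700,52)),((.067,.15,.159),(50,97))],[(293,183),(366,183),(366,318),(293,320)],(517,210))
run("side",(260,175),4.5,[((-.067,.15,.135),(105,57)),((-.067,-.15,.138),(88,358)),((.067,-.15,.138),(334,358)),((.067,.15,.159),(305,22))],[(140,108),(237,106),(235,138),(133,138)],(211,257))
E
```

```text
top 4.177735482294614 [0.5147 0.0511] 
 [[-0.0002 -0.0011]
 [ 0.0007  0.0011]
 [-0.0008  0.001 ]
 [ 0.0004 -0.001 ]]
blk [0.5292 0.0961] box [0.0178 0.0438]
blk [0.5289 0.0638] box [0.0151 0.0116]
blk [0.469 0.065] box [-0.0445  0.0172]
blk [0.4685 0.0971] box [-0.0428  0.0493]
pad [ 0.5197 -0.0071] [ 0.0008 -0.0584]
side 4.233099859802301 [0.5168 0.0521] 
 [[ 0.     -0.0029]
 [ 0.0007  0.005 ]
 [-0.0001 -0.0001]
 [-0.0006 -0.0021]]
blk [0.4735 0.0904] box [-0.0403  0.0414]
blk [0.5327 0.0946] box [0.019  0.0412]
blk [0.5332 0.062 ] box [0.0171 0.0086]
blk [0.4722 0.0598] box [-0.0439  0.011 ]
pad [ 0.5227 -0.0102] [ 0.0014 -0.0626]
```

```bash
cat >> h.py <<'E'
YAW=4.2; T=np.array([.5155,.0515]); 
Rb=R.from_euler('z',YAW,degrees=True)
def w(p): return Rb.apply(p)+np.r_[T,0]
def tobox(p): return Rb.inv().apply(np.array(p)-np.r_[T,0])
def rel(box,phi,p0=None):
    o=get_obs();R0=R.from_euler('xyz',o["orientation"],degrees=True)
    Rt=R.from_euler('xyz',[180,0,YAW],degrees=True)*R.from_euler('x',phi,degrees=True)
    print("t",o["t"],"at box",tobox(o["ee_pos"]),"F",o["wrist_force"],"shift cm",100*R0.inv().apply(w(box)-o["ee_pos"]),"turn",(R0.inv()*Rt).as_rotvec())
E
python3 -c "
from h import *
rel([-.0136,.015,.24],30)"
```

```text
t 0.15 at box [-0.2827 -0.619   0.2494] F [ 0.4624  0.3052 -0.2316] shift cm [ 48.0448 -49.345    1.041 ] turn [0.5155 0.0974 0.3619]
```

```bash
python3 -m jog '[[[24,-24.7,0],[0,0,0.36],1],[[24,-24.7,0],[0,0,0.36],1],[[24,-24.7,0],[0,0,0.36],1],[[24,-24.7,0],[0,0,0.36],1],[[48,-49.3,0],[0,0,0.36],1],[[48,-49.3,0],[0,0,0.36],1],[[48,-49.3,0],[0,0,0.36],1],[[48,-49.3,0],[0,0,0.36],1]]'; python3 -c "
from h import *
rel([-.0136,.015,.24],30)"
```

```text
t: 0.95
ee_pos: [0.4082, -0.2063, 0.2504]
orientation: [180.0, -0.0, 4.8]
wrist_force: [1.3, -0.0, 0.1]
grip_width: 0.0853
grip_force: 0.0
t 0.95 at box [-0.1259 -0.2492  0.2504] F [ 1.2826 -0.028   0.1007] shift cm [ 11.5055 -26.3061   1.0404] turn [0.5236 0.0025 0.0102]
```

```bash
python3 -m jog '[[[11.5,-26.3,0],[0.52,0,0.01],1],[[11.5,-26.3,0],[0.52,0,0.01],1],[[11.5,-26.3,0],[0.52,0,0.01],1],[[11.5,-26.3,0],[0.52,0,0.01],1],[[11.5,-26.3,0],[0.52,0,0.01],1],[[11.5,-26.3,0],[0.52,0,0.01],1],[[11.5,-26.3,0],[0.52,0,0.01],1],[[11.5,-26.3,0],[0.52,0,0.01],1]]'
python3 - <<'E'
from h import *
import cv2
rel([-.0136,.015,.24],30)
for n in("wrist","side"):
    im=snapshot(n)[:,:,::-1]
    cv2.imwrite(f"pics/{n}1.png",im if n=="wrist" else cv2.resize(im[110:310,200:400],None,fx=3,fy=3))
E
```

```text
t: 1.75
ee_pos: [0.5002, 0.0641, 0.25]
orientation: [-150.2, 0.2, 4.4]
wrist_force: [0.0, -0.5, 0.1]
grip_width: 0.0851
grip_force: 0.0
t 1.75 at box [-0.0143  0.0136  0.25  ] F [ 0.0363 -0.5044  0.0699] shift cm [0.0766 0.3802 0.9385] turn [0.0039 0.0042 0.0015]
```

View pics/wrist1.png

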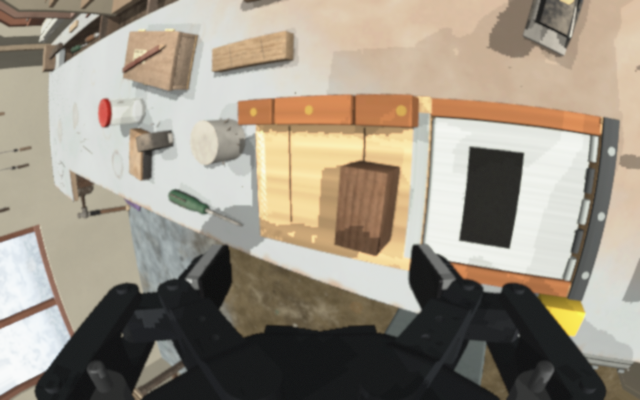

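The wrist view shows the block at about (335–400, 160–253), the flap pad at (493, 197) and the fingertips near (222, 250) and (418, 250). I'll cast rays for the bed, the block and the finger geometry.

```bash
cat >> h.py <<'E'
def wray(px):
    c=camera_info("wrist");K=c["K"];u=np.array([px[0]-K[0,2],px[1]-K[1,2]]);r=np.hypot(*u);a=r/K[0,0];u=u/r
    d=np.array([np.sin(a)*u[0],-np.sin(a)*u[1],-np.cos(a)]);M=np.array(c["T_tool_cam"]);return M[:3,3],M[:3,:3]@d
def wcast(px,z,pose=None):
    o=get_obs();e,d=wray(px);Q=R.from_euler('xyz',o["orientation"],degrees=True)
    e=Q.apply(e)+o["ee_pos"];d=Q.apply(d);return e+d*(z-e[2])/d[2]
E
python3 - <<'E'
from h import *
import cv2
for n,p,z in(("fence-L-far",(238,101),.159),("hinge far",(618,119),.138),("hinge near",(582,300),.138),("bed left near",(262,240),.135),("pad",(493,197),.137),("bedend far",(432,112),.135),("bedend near",(411,268),.135)): print(n,tobox(wcast(p,z)))
for p in((222,250),(232,250),(411,250),(420,245),(435,250),(510,285),(548,285),(600,370)):
    e,d=wray(p);s=(.011-e[0])/d[0];print(p,e+s*d)
im=cv2.imread("pics/wrist1.png")[80:310,230:480];cv2.imwrite("pics/w1c.png",cv2.resize(im,None,fx=3,fy=2.6,interpolation=cv2.INTER_CUBIC))
E
```

```text
fence-L-far [0.0678 0.1469 0.159 ]
hinge far [ 0.0673 -0.1493  0.138 ]
hinge near [-0.0654 -0.1502  0.138 ]
bed left near [-0.07    0.1465  0.135 ]
pad [ 0.0025 -0.0608  0.137 ]
bedend far [ 0.0574 -0.0126  0.135 ]
bedend near [-0.0638 -0.0057  0.135 ]
(222, 250) [ 0.011  -0.0426 -0.0061]
(232, 250) [ 0.011  -0.0382 -0.0057]
(411, 250) [ 0.011   0.0382 -0.0056]
(420, 245) [ 0.011   0.0439 -0.0005]
(435, 250) [ 0.011   0.049  -0.0065]
(510, 285) [ 0.011   0.0673 -0.0405]
(548, 285) [ 0.011   0.0836 -0.0443]
(600, 370) [ 0.011   0.0701 -0.0891]
```

View pics/w1c.png

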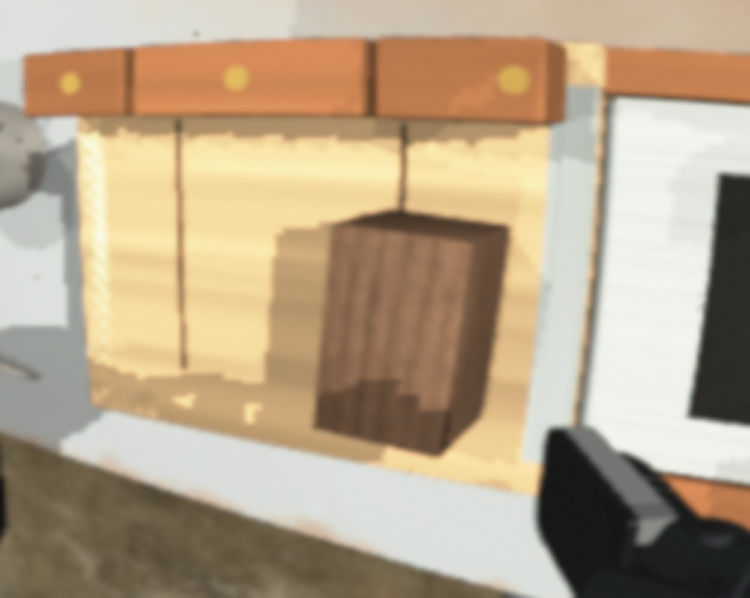

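View pics/side1.png

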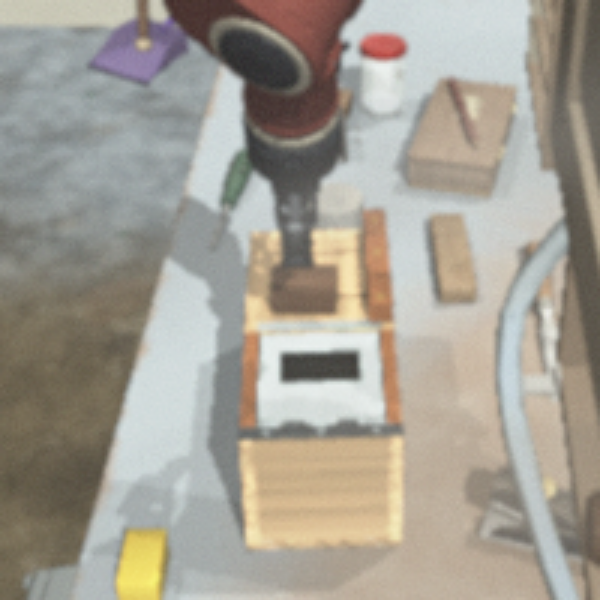

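The block's top-face corners in the crop are (332, 222), (470, 240), (440, 453) and (316, 428). The open finger tips sit only a few millimetres from the TCP along the tool axis, and the knuckles stick out behind them.

Run:
```python
from h import *
for c in((332,222),(470,240),(440,453),(316,428)): print(tobox(wcast((230+c[0]/3,80+c[1]/2.6),.169)))
p=np.radians(30);d=np.array([0,-np.cos(p),-np.sin(p)]);a=np.array([0,np.sin(p),-np.cos(p)])
# pusher inner tip at (x,.0605,.156)
for tip,y,z in((.004,.062,.156),(.004,.062,.18)):
    t=np.array([-.0136,y,z])+.0425*d-tip*a;print("TCP",t,"flap corner",t+.057*d+tip*a);rel(t,30)
```

```text
[0.0186 0.0423 0.169 ]
[0.0169 0.0094 0.169 ]
[-0.0411  0.0131  0.169 ]
[-0.0403  0.0456  0.169 ]
TCP [-0.0136  0.0232  0.1382] flap corner [-0.0136 -0.0242  0.1062]
t 1.85 at box [-0.0143  0.0114  0.25  ] F [ 0.067   0.2435 -0.2522] shift cm [ 0.1052  4.5202 10.2875] turn [ 0.0048  0.0022 -0.0026]
TCP [-0.0136  0.0232  0.1622] flap corner [-0.0136 -0.0242  0.1303]
t 1.85 at box [-0.0143  0.0114  0.25  ] F [ 0.067   0.2435 -0.2522] shift cm [0.0976 3.3302 8.2032] turn [ 0.0048  0.0022 -0.0026]
```

```bash
python3 -m jog '[[[0.1,2,4],[0,0,0],1],[[0.1,3.2,7],[0,0,0],1],[[0.1,3.4,7.7],[0,0,0],1],[[0.1,3.4,7.7],[0,0,0],1]]'
python3 - <<'E'
from h import *
import cv2
rel([-.0136,.020,.138],30)
cv2.imwrite("pics/w2.png",snapshot("wrist")[:,:,::-1])
E
```

```text
t: 2.25
ee_pos: [0.5002, 0.0713, 0.166]
orientation: [-150.2, 0.3, 4.1]
wrist_force: [-0.5, 0.2, -0.4]
grip_width: 0.085
grip_force: 0.0
t 2.25 at box [-0.0138  0.0208  0.166 ] F [-0.4672  0.1501 -0.4081] shift cm [0.0365 1.4668 2.3909] turn [ 0.0031  0.004  -0.0033]
```

View pics/w2.png

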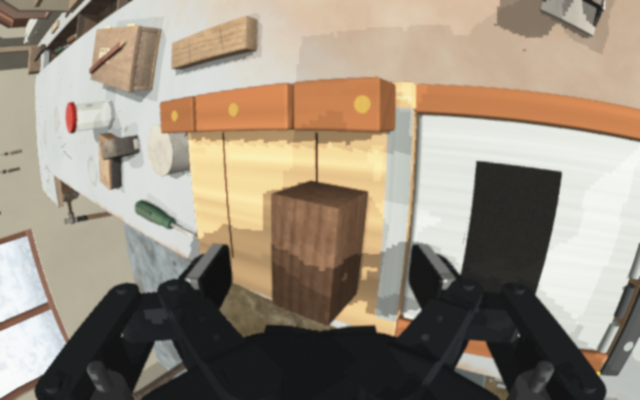

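The pusher finger at (215, 265) clears the block's rear at (272, 260), and the other finger at (420, 265) is over the flap edge. Next I press down.

```bash
python3 -m jog '[[[0,0.5,0.8],[0,0,0],1],[[0,1,1.6],[0,0,0],1],[[0,1.45,2.4],[0,0,0],1],[[0,1.45,2.4],[0,0,0],1]]'
python3 - <<'E'
from h import *
import cv2
rel([-.0136,.005,.133],30)
cv2.imwrite("pics/w3.png",snapshot("wrist")[:,:,::-1])
E
```

```text
t: 2.7
ee_pos: [0.5004, 0.0712, 0.1377]
orientation: [-150.2, 0.2, 4.2]
wrist_force: [0.6, -1.0, 1.4]
grip_width: 0.0856
grip_force: 0.7
t 2.7 at box [-0.0136  0.0207  0.1377] F [ 0.5668 -0.9569  1.4368] shift cm [ 0.0036  1.5989 -0.3756] turn [ 0.0035  0.0035 -0.0015]
```

View pics/w3.png

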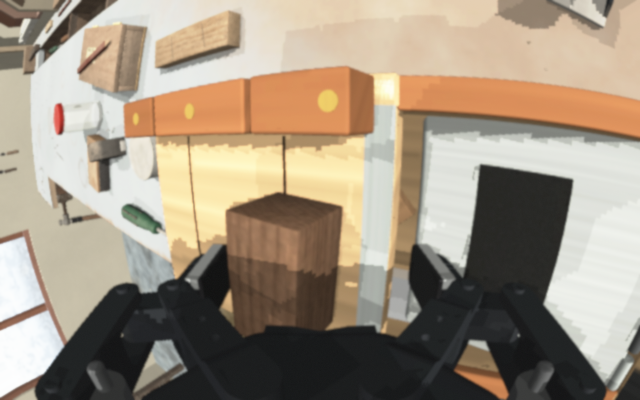

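The flap's free edge has swung below the bed, with a gap visible at (405, 150–300), and the block hasn't moved. Now I push along -y with a slight descent.

```bash
python3 -m jog '[[[0,0.7,-0.1],[0,0,0],1],[[0,1.4,-0.2],[0,0,0],1],[[0,2.1,-0.3],[0,0,0],1],[[0,2.7,-0.6],[0,0,0],1],[[0,3.4,-1.05],[0,0,0],1],[[0,3.4,-1.05],[0,0,0],1]]'
python3 - <<'E'
from h import *
import cv2
rel([-.0136,-.035,.129],30)
cv2.imwrite("pics/w4.png",snapshot("wrist")[:,:,::-1])
E
```

```text
t: 3.35
ee_pos: [0.5021, 0.0449, 0.1355]
orientation: [-149.3, 0.2, 4.7]
wrist_force: [-2.0, 9.1, 16.7]
grip_width: 0.0852
grip_force: 8.5
t 3.35 at box [-0.0138 -0.0056  0.1355] F [-2.023   9.0571 16.6522] shift cm [-0.0009  2.8545 -0.9418] turn [-0.012   0.0076  0.0056]
```

View pics/w4.png

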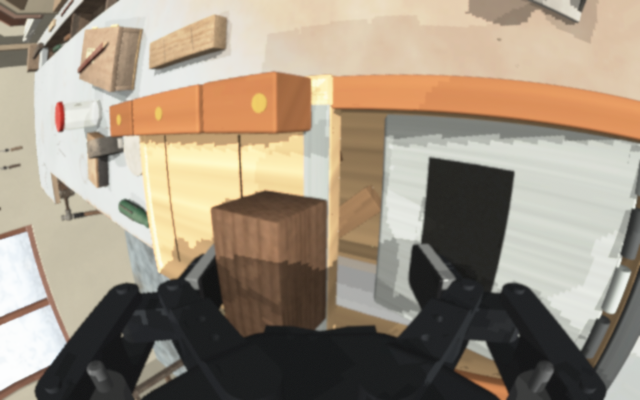

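Run:
```python
from h import *
for p in((212,208),(284,219)): print(tobox(wcast(p,.169)))
for p in((382,115),(377,300),(430,158),(514,172)): print("flap",tobox(wcast(p,.09)),tobox(wcast(p,.115)))
```

```text
[0.0182 0.0236 0.169 ]
[ 0.0204 -0.0114  0.169 ]
flap [ 0.0533 -0.0139  0.09  ] [ 0.053  -0.0227  0.115 ]
flap [-0.0534 -0.018   0.09  ] [-0.0361 -0.0261  0.115 ]
flap [ 0.0335 -0.0399  0.09  ] [ 0.0365 -0.0444  0.115 ]
flap [ 0.0318 -0.0819  0.09  ] [ 0.0351 -0.0795  0.115 ]
```

```bash
python3 -m jog '[[[0,0.4,-0.3],[0,0,0],1],[[0,0.85,-0.55],[0,0,0],1],[[0,1.3,-0.8],[0,0,0],1]]'
python3 - <<'E'
from h import *
rel([-.0136,-.035,.129],30)
E
```

```text
t: 3.7
ee_pos: [0.5033, 0.0313, 0.1364]
orientation: [-149.2, 0.2, 4.8]
wrist_force: [-2.0, 13.3, 20.9]
grip_width: 0.0855
grip_force: 11.1
t 3.7 at box [-0.0137 -0.0192  0.1364] F [-2.0071 13.2525 20.8846] shift cm [-0.0035  1.7351 -0.1727] turn [-0.0147  0.0083  0.0064]
```

```bash
python3 -m jog '[[[0,0.4,-0.3],[0,0,0],1],[[0,0.85,-0.55],[0,0,0],1],[[0,0.85,-0.55],[0,0,0],1]]'
python3 - <<'E'
from h import *
import cv2
rel([-.0136,-.035,.129],30)
cv2.imwrite("pics/w5.png",snapshot("wrist")[:,:,::-1])
E
```

```text
t: 4.0
ee_pos: [0.5048, 0.0157, 0.1341]
orientation: [-149.8, 0.1, 4.5]
wrist_force: [-0.7, 5.3, 2.7]
grip_width: 0.0856
grip_force: 2.4
t 4.0 at box [-0.0133 -0.0349  0.1341] F [-0.6858  5.2535  2.7369] shift cm [-0.0297  0.2628  0.4389] turn [-0.0031  0.0043  0.0043]
```

View pics/w5.png

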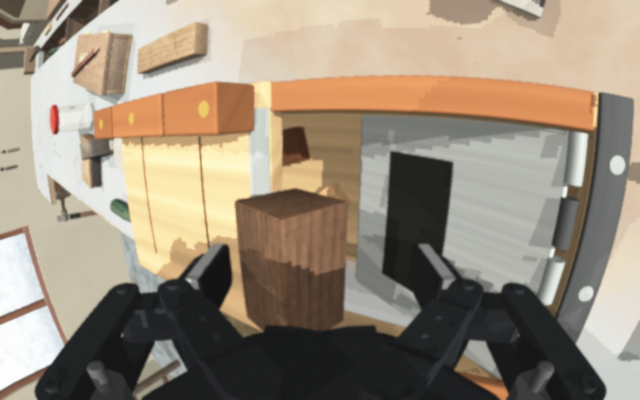

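The block is hanging over the bed end at (237–347, 190–330) and moving ahead of the pusher, and the flap is well open. That was my last picture: I've viewed 11, one over the limit of 10. From here I'll check with numbers only.

```bash
cat >> h.py <<'E'
def brown(img,box):
    import cv2
    h=cv2.cvtColor(img,cv2.COLOR_RGB2HSV);x0,y0,x1,y1=box;h=h[y0:y1,x0:x1].astype(int)
    m=((h[...,0]<=14)&(h[...,1]>60)&(h[...,1]<140)&(h[...,2]>45)&(h[...,2]<140)).astype(np.uint8)
    n,l,s,c=cv2.connectedComponentsWithStats(m)
    print("brown",[(s[i].tolist()) for i in range(1,n) if s[i][4]>60])
E
python3 - <<'E'
from h import *
import cv2
im=cv2.imread("pics/w5.png")[:,:,::-1].copy();print(im[212,300],im[240,265],im[290,290],im[240,330]);brown(im,(220,120,400,330))
E
python3 -m jog '[[[0,0,0],[0,0,0],1],[[0,0,0],[0,0,0],1],[[0,0,0],[0,0,0],1]]'
python3 - <<'E'
from h import *
rel([-.0136,-.035,.129],30);im=snapshot("wrist");brown(im,(220,120,400,330));print(im[212,300],im[240,265],im[290,290],im[240,330])
E
```

```text
[103  77  58] [134 101  77] [83 63 48] [134 102  77]
brown [[63, 7, 27, 38, 163], [16, 70, 113, 140, 11150]]
t: 4.35
ee_pos: [0.5049, 0.0121, 0.1321]
orientation: [-150.1, 0.2, 4.3]
wrist_force: [-0.3, 1.7, 4.4]
grip_width: 0.0853
grip_force: 2.3
t 4.35 at box [-0.0134 -0.0385  0.1321] F [-0.3235  1.702   4.355 ] shift cm [-0.0153 -0.1501  0.4493] turn [ 0.0023  0.0031 -0.0003]
brown [[54, 7, 30, 39, 158], [89, 35, 50, 86, 1948], [52, 198, 32, 11, 87]]
[167 129  93] [225 194 149] [181 181 179] [101  82  60]
```

```bash
python3 -m jog '[[[0,0,0],[0,0,0],1],[[0,0,0],[0,0,0],1],[[0,0,0],[0,0,0],1]]'
python3 - <<'E'
from h import *
im=snapshot("wrist");brown(im,(220,120,400,330))
for p in((300,160),(320,200),(340,180),(340,220),(345,240),(330,260),(350,280)):print(p,im[p[1],p[0]],"bin z.03",tobox(wcast(p,.03)))
E
```

```text
t: 4.7
ee_pos: [0.5049, 0.0119, 0.1319]
orientation: [-150.2, 0.2, 4.3]
wrist_force: [-0.6, 4.3, 3.0]
grip_width: 0.0857
grip_force: 2.3
brown [[66, 8, 17, 32, 81], [121, 45, 18, 83, 1078], [52, 202, 31, 7, 65]]
(300, 160) [145 114  81] bin z.03 [0.0174 0.0395 0.03  ]
(320, 200) [239 196 140] bin z.03 [-0.0138  0.0207  0.03  ]
(340, 180) [143 117  85] bin z.03 [0.0045 0.003  0.03  ]
(340, 220) [154 126  92] bin z.03 [-0.0277  0.0024  0.03  ]
(345, 240) [76 58 45] bin z.03 [-0.0438 -0.0025  0.03  ]
(330, 260) [165 156 144] bin z.03 [-0.0649  0.0109  0.03  ]
(350, 280) [154 154 152] bin z.03 [-0.0792 -0.0084  0.03  ]
```

```bash
python3 -m jog '[[[0,0,0],[0,0,0],1],[[0,0,0],[0,0,0],1],[[0,0,0],[0,0,0],1],[[0,0,0],[0,0,0],1],[[0,0,0],[0,0,0],1]]'
python3 - <<'E'
from h import *
import cv2
im=snapshot("wrist");brown(im,(220,120,400,330))
h=cv2.cvtColor(im,cv2.COLOR_RGB2HSV)
for y in range(130,300,12): print(y,[tuple(int(v) for v in im[y,x]) for x in (325,335,345,352,358,366)])
E
```

```text
t: 5.25
ee_pos: [0.5049, 0.0119, 0.1318]
orientation: [-150.2, 0.2, 4.3]
wrist_force: [-0.6, 4.8, 3.3]
grip_width: 0.0852
grip_force: 2.3
brown [[53, 8, 30, 32, 122], [121, 44, 18, 84, 1085], [51, 198, 31, 11, 87]]
130 [(138, 114, 83), (138, 113, 82), (137, 113, 83), (138, 114, 83), (135, 112, 83), (119, 121, 117)]
142 [(148, 122, 89), (149, 123, 89), (149, 123, 90), (149, 122, 89), (147, 122, 90), (138, 140, 133)]
154 [(137, 113, 82), (138, 114, 82), (136, 113, 82), (137, 114, 82), (132, 112, 83), (138, 140, 134)]
166 [(171, 141, 102), (144, 119, 87), (135, 111, 80), (74, 57, 44), (76, 66, 56), (195, 200, 191)]
178 [(151, 125, 90), (139, 114, 83), (107, 86, 64), (84, 64, 50), (103, 90, 79), (195, 199, 191)]
190 [(248, 217, 154), (148, 116, 82), (96, 76, 57), (78, 60, 46), (116, 108, 98), (192, 195, 187)]
202 [(239, 196, 140), (156, 121, 87), (84, 65, 49), (84, 65, 50), (127, 120, 111), (196, 199, 191)]
214 [(233, 188, 134), (152, 125, 91), (78, 59, 45), (79, 61, 47), (132, 130, 122), (195, 199, 191)]
226 [(161, 133, 97), (159, 131, 95), (76, 58, 44), (80, 62, 48), (163, 165, 157), (197, 201, 192)]
238 [(155, 128, 93), (170, 140, 102), (75, 58, 45), (76, 59, 45), (153, 154, 147), (169, 173, 166)]
250 [(118, 98, 71), (120, 99, 71), (125, 104, 75), (125, 103, 75), (145, 148, 141), (159, 161, 155)]
262 [(165, 156, 144), (163, 155, 143), (164, 153, 140), (159, 142, 120), (144, 147, 141), (149, 152, 145)]
274 [(154, 154, 152), (154, 154, 152), (153, 154, 152), (153, 154, 152), (113, 115, 111), (146, 149, 143)]
286 [(172, 173, 170), (165, 166, 164), (154, 154, 152), (154, 154, 152), (153, 154, 152), (134, 136, 133)]
298 [(180, 181, 177), (173, 173, 171), (172, 173, 169), (172, 172, 169), (172, 172, 170), (172, 173, 171)]
```

The block is at rest and the flap's edge hides part of it, so it lies below the flap in the bin. I'll lift straight up and let the flap shut.

```bash
python3 -m jog '[[[0,-0.6,-1.0],[0,0,0],1],[[0,-1.2,-2.1],[0,0,0],1],[[0,-2,-3.5],[0,0,0],1],[[0,-3.5,-6],[0,0,0],1],[[0,-5,-8.7],[0,0,0],1],[[0,-6,-10.4],[0,0,0],1],[[0,-6,-10.4],[0,0,0],1],[[0,-6,-10.4],[0,0,0],1]]'
python3 - <<'E'
from h import *
import cv2
rel([-.0136,-.035,.25],30)
im=snapshot("wrist");brown(im,(150,60,640,330));s=snapshot("side");t=snapshot("top");print("top");brown(t,(300,180,362,237))
def pr(b,z):
    o=get_obs();Q=R.from_euler('xyz',o["orientation"],degrees=True);q=Q.inv().apply(w(np.r_[b,z])-o["ee_pos"]);M=np.array(camera_info("wrist")["T_tool_cam"]);p=M[:3,:3].T@(q-M[:3,3]);K=camera_info("wrist")["K"]
    v=np.array([p[0],-p[1]]);a=np.arctan2(np.hypot(*v),-p[2]);return K[:2,2]+K[0,0]*a*v/np.hypot(*v)
g=lambda b,z:im[tuple(np.round(pr(b,z)).astype(int)[::-1])]
for x in(.03,.045):
  for y in range(20,-131,-6): print(y,g((x,y/1000),.135),end=" ")
  print()
h=cv2.cvtColor(im,cv2.COLOR_RGB2GRAY);m=((h<60).astype(np.uint8));n,l,st,c=cv2.connectedComponentsWithStats(m)
for i in range(1,n):
    if 300<st[i][4]<9000: print("dark",st[i],tobox(wcast(c[i],.137)))
E
```

```text
t: 6.1
ee_pos: [0.5055, 0.0104, 0.252]
orientation: [-150.4, 0.1, 4.1]
wrist_force: [0.7, -0.8, -0.8]
grip_width: 0.0856
grip_force: 0.0
t 6.1 at box [-0.013  -0.0402  0.252 ] F [ 0.6521 -0.8149 -0.7586] shift cm [-0.0581 -0.3529  0.4363] turn [ 0.0065  0.0006 -0.0014]
brown [[481, 196, 9, 27, 69], [300, 202, 31, 23, 65]]
top
brown []
20 [249 235 177] 14 [249 235 177] 8 [250 236 179] 2 [210 215 207] -4 [210 216 207] -10 [164 157 140] -16 [236 238 232] -22 [235 238 232] -28 [235 238 231] -34 [234 237 231] -40 [44 44 41] -46 [43 43 39] -52 [44 44 40] -58 [45 44 40] -64 [45 44 40] -70 [45 44 41] -76 [136 139 133] -82 [221 223 217] -88 [221 224 217] -94 [221 223 217] -100 [222 223 217] -106 [221 223 217] -112 [220 223 217] -118 [232 235 229] -124 [189 193 185] -130 [89 87 83] 
20 [158 111  74] 14 [164 115  76] 8 [138 103  70] 2 [163 155 144] -4 [168 173 166] -10 [172 153 127] -16 [232 234 228] -22 [236 237 232] -28 [241 243 238] -34 [242 243 239] -40 [241 243 238] -46 [241 243 238] -52 [241 242 237] -58 [241 243 237] -64 [240 242 237] -70 [240 242 237] -76 [240 241 236] -82 [240 241 236] -88 [239 241 236] -94 [228 231 224] -100 [227 230 224] -106 [228 230 224] -112 [227 229 224] -118 [226 228 222] -124 [201 205 196] -130 [192 196 187] 
dark [611   3  29  26 386] [ 0.1437 -0.2139  0.137 ]
dark [ 60  27  34  31 301] [0.2786 0.6755 0.137 ]
dark [ 394  144   53   92 4173] [ 0.0023 -0.0571  0.137 ]
```

The flap is shut with its pad back at the starting position, the bed is clear and the robot touches nothing.

```bash
python3 -m jog '[[[0,0,0],[0,0,0],1],[[0,0,0],[0,0,0],1],[[0,0,0],[0,0,0],1]]' | head -2; python3 -c "
from rig import *
print(sign_off())"
```

```text
t: 6.55
ee_pos: [0.5052, 0.012, 0.2515]
the job is handed in; nothing more can be done
None
```

The cut-off was pushed off the bed into the scrap box while the other finger held the flap down, the flap sprang shut, and I handed the job in at 6.55 s; I viewed 11 pictures, one over the limit of 10.

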